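Clear the glass loupe and hold the mirror lid at 45 degrees

TASK

The inspection box's sprung lid has a mirror inside, and I want to look at the board in it: first take the glass loupe off the lid, gripping it gently, and set it down (do not drop it) upright and wholly on the blue mat. Then raise the white lid to 45 degrees from shut and finish while holding it there, because it springs shut if let go. Leave the spray can, the tape roll and the multimeter where they are.

Things in the scene. Friction and masses are not known exactly. Their poses are not given: they have to be found in the camera images.
- insp_box: grey inspection box, fixed to the bench, 200 (own x) x 240 (own y) x 85 mm high, open at the top under the white lid. Origin: centre of its underside. Own +x points from the knob side to the hinge side. It stands at either side of the bench and is turned by up to 0.3 rad
- lid (a joint): angle of the white lid in rad: 0 shut (level), grows as the knob edge rises, 0.785 = 45 degrees, stop at 1.6. Hinged on the box's +x top edge; lid 200 x 240 x 8 mm, 0.35 kg. Weight and a spring pull it shut from everywhere: holding it at 45 degrees takes about 3 to 4 N at the knob
- lid_knob (a point): centre of the lid's black knob: a disc 28 mm in diameter and 24 mm wide, its round axis parallel to the hinge (box y), so its two flat faces can be pinched along box y and the knob can then pivot between the pads. With the lid shut it is 129.5 mm above the bench, at x = -75 mm, y = 0 of the box. Below it a 12 x 22 mm stem; its centre is 36 mm above the lid's top face
- lid_hinge (a point): point on the lid's hinge line, at x = +100 mm, y = 0 of the box, 85.5 mm above the bench; the line runs along the box's y. The knob centre is 175 mm from it along the lid and 44 mm above it square to the lid
- loupe: glass loupe: upright round black barrel with a yellow band, 40 mm in diameter, 36 mm tall, about 0.08 kg, loose, standing on the shut lid's top face (93.5 mm above the bench) between knob and hinge. Origin: centre of its underside; z up. It cracks when the fingers' contact force on it, both sides added up, passes 80 N (so at most 40 N on each pad). It counts as dropped if it is let go with its underside more than about 25 mm above the mat
- mat: flat blue mat fixed to the bench, 160 x 160 x 4 mm. Origin: centre of its underside, on the bench, so its top is 4 mm above the origin. It lies at the side of the bench where the box is not, turned by up to 0.3 rad
- spray_can: aerosol can, 52 mm across, 130 mm tall, red label; origin: centre of its underside. Bystander, leave alone
- tape_roll: white ring-shaped roll of tape lying flat, 80 mm across, 24 mm high; origin: centre of its underside. Bystander, leave alone
- multimeter: yellow hand multimeter lying on its back, 130 x 70 x 34 mm; origin: centre of its underside. Bystander, leave alone
Things that resemble listed ones, but are neither listed nor needed, are in the scene too. There is more than one size of the loupe; the one meant has the size given above. Several things have the shape of the mat; the one meant has the colours described above.

How it is judged:
On the way, in this order (a step that is already met when the one before it is completed fails the run):
1. the loupe stands upright on the mat, let go, with the lid still shut (x of loupe in the frame of mat between -0.062 and 0.062 m and y of loupe in the frame of mat between -0.062 and 0.062 m and z of loupe in the frame of mat between 0 and 0.008 m and angle between loupe's own z axis and vertical below 0.1 rad and linear speed of loupe below 0.02 m/s and contact force between loupe and the fingers below 0.05 N and contact force between loupe and the arm below 0.05 N and value of joint lid below 0.06 rad), for 0.2 s.
2. the robot holds the lid at 45 degrees (within 6) (value of joint lid between 0.68 and 0.89 rad and velocity of joint lid between -0.06 and 0.06 rad/s and (contact force between insp_box and the fingers above 0.3 N or contact force between insp_box and the arm above 0.3 N) and contact force between insp_box and loupe below 0.05 N and contact force between insp_box and spray_can below 0.05 N and contact force between insp_box and tape_roll below 0.05 N and contact force between insp_box and multimeter below 0.05 N), for 0.3 s.
At the end, for the whole second after the job is handed in: The robot is holding the lid, still, at 45 degrees within 6 degrees, nothing else propping it; the loupe stands upright at rest wholly on the mat (its centre at least 18 mm inside the edges), not touched by the robot (all of step 2 and x of loupe in the frame of mat between -0.062 and 0.062 m and y of loupe in the frame of mat between -0.062 and 0.062 m and z of loupe in the frame of mat between 0 and 0.008 m and angle between loupe's own z axis and vertical below 0.1 rad and linear speed of loupe below 0.02 m/s and contact force between loupe and the fingers below 0.05 N and contact force between loupe and the arm below 0.05 N); the arm keeps its last pose, push and grip.
It fails at once if the loupe is squeezed or pushed with more than 80 N (contact force between loupe and the fingers above 80 N or contact force between loupe and the arm above 80 N).
It fails at once if the loupe is tipped over (angle between loupe's own z axis and vertical above 0.8 rad).
It fails at once if the loupe is dropped: off its place, not held by the fingers, more than 29 mm above the bench (distance of loupe from where it was at the start of the episode above 0.06 m and height (world z) of loupe above 0.029 m and contact force between loupe and the fingers below 0.02 N).
It fails at once if a bystander (spray can, tape roll or multimeter) is moved more than 20 mm or tipped (distance of any of spray_can, tape_roll, multimeter from where it was at the start of the episode above 0.02 m or angle between any of spray_can, tape_roll, multimeter's own z axis and vertical above 0.3 rad).
It also fails if it takes over 58 s, if anything falls off the work surface, if the arm or the gripper's body presses on something with over 40 N, if the wrist force passes 120 N, or if a joint passes its speed limit or range.

ROBOT

A 6-joint arm with a two-finger parallel gripper is mounted at the origin on the work surface. World frame = base frame: x ahead of the robot, y to its left, z up, the work surface at z = 0. Lengths are in m, angles in rad, forces in N, time in s.
With the tool pointing down it reaches from about 0.275 to 0.75 m from the base axis. Payload 10.2 kg.
Tool frame: the origin (TCP) lies midway between the tips of the shut fingers; the grasp point (between the pads) lies 19 mm behind it (env.hold_point_z is the distance from the TCP to the grasp point, in m); z points along the fingers, y is the line along which they close (so a half turn about z gives the same grasp; the last joint's range is limited). The gripper opens to 85 mm and grips with 20 to 120 N. Pads are 22 mm wide; open, the fingers measure 114 mm over their backs; the gripper's body (76 mm by 85 mm) begins 54 mm behind the grasp point. The pads swing forward as they close: fully open they stand 13 mm farther back than shut.
Start: joints at [1.1, 0.313, 1.498, -0, 1.331, -0.223], TCP at [0.129, 0.509, 0.231] pointing down, gripper open.
Joint ranges: [-2.94, 2.94], [-0.97, 2.17], [0.19, 2.56], [-1.23, 4.37], [0.02, 3.11], [-2.88, 2.88]. Speed limits (rad/s): [2.39, 2.39, 3.01, 3.14, 3.14, 3.14].

INTERFACE

Orientations are given as a unit quaternion [x, y, z, w].
In Python, from bench import env, kinematics, monitor, eyes, job gives the robot as it stands. The module is installed in compiled form; this text tells all that it offers. Calls block until the motion is done:
- env.reach(position, orientation): joint-space move of the TCP to a pose.
- env.movel(position, velocity=0.15, frame=None, guard=None): straight line of the TCP; frame=None keeps the orientation; velocity is the mean speed in m/s. With guard (N) it stops when the force on the tool has changed by that much, and returns True; else False.
- env.set_joints(angles): joint-space move.
- env.release() and env.close_gripper(effort=None): open the fingers fully, or close them until they stop; effort is the grip in N (None keeps the last).
- env.hold(seconds).
- kinematics.ik(position, orientation): joint angles nearest the present ones, or None.
- monitor.sense(): the state.
- eyes.grab_frame(name): name is "scene" or "top" or "wrist"; returns a dict with "frame" (420x560x3 uint8, red, green, blue), "mtx" (3x3 intrinsics, pixels), "view" (4x4, takes a point from world to camera coordinates). Camera axes: x right, y down, z forward; pixel columns grow to the right and rows downward; lengths in m; the calibration is good to about 2 mm. A picture is of the moment at which its call begins. There is no depth.
A pose or a line that the arm cannot do raises env.MotionError and nothing moves.
- job.hand_in(): hands the job in; it is judged then, once.
The state is a dict: "clock": time; "joints": joint angles; "qvel": joint speeds; "joint_efforts": joint torques, N m; "position": TCP position; "ee_rot": TCP orientation; "contact_force": force on the tool from outside, world axes, zero at the start; "ft_torque": the same for the moment, N m; "finger_gap": opening from 0.0 (shut) to 1.0 (fully open); "gripper_force": force on a finger pad.
Only numpy, scipy, OpenCV 4.12 (cv2) and the standard library are available. Lean on these libraries where they do the work, as an engineer would, in place of code of your own. Each camera call takes 0.05 s, during which the arm holds its last target. There are 200 camera calls.

## Working session

There is one attempt and no reset: what is moved stays moved. The work goes in short steps, each a Python script; the robot and the scene stay as the last script left them, time stands still between calls to the robot, and variables do not carry over. Pictures are saved under pics/ and viewed, at most 10 in all, crops included, and the job is handed in when it is done.

```bash
mkdir -p pics
python3 - <<'E'
from bench import env,monitor,eyes
import cv2,numpy as np
fs=[]
for n in("scene","top"):
    f=eyes.grab_frame(n);np.savez(n+'.npz',**{k:np.array(f[k]) for k in('frame','mtx','view')})
    cv2.imwrite(f'pics/{n}0.png',f['frame'][...,::-1])
    V=np.array(f['view']);print(n,-V[:3,:3].T@V[:3,3],V[2,:3],f['mtx'][0][0])
s=monitor.sense();print(s['clock'],s['position'],s['ee_rot'])
E
```

```text
scene [1.02210352 0.44251338 1.03212471] [-0.4085226  -0.38859235 -0.82589665] 408.574916111812
top [0.34129379 0.01084958 1.42441247] [ 0.15940173 -0.01815852 -0.98704679] 478.5821258152287
0.1 [0.12864819 0.50876471 0.23079464] [ 1.23557461e-01  9.92337245e-01 -5.48652017e-04 -2.11520685e-04]
```

View pics/scene0.png

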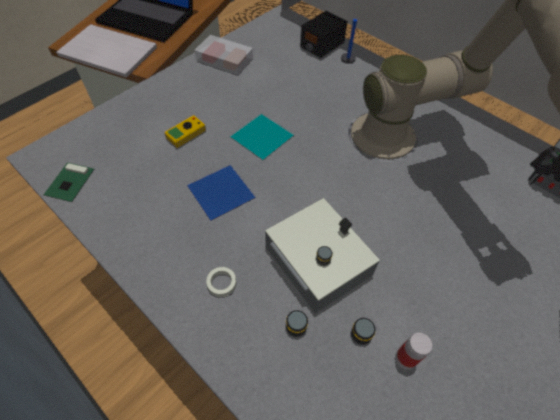

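View pics/top0.png

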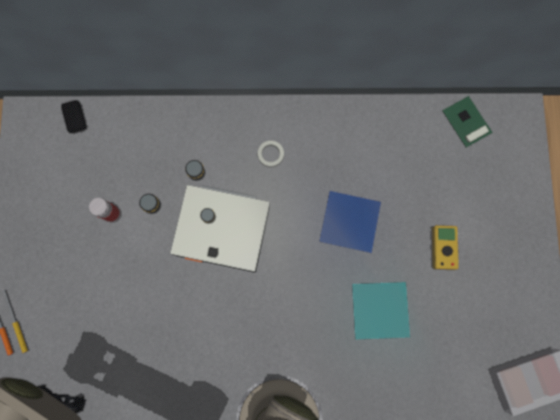

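The blue mat is at top (350,221), and the teal one at (381,310) is the decoy. Loupe candidates in the top view are (207,215) on the lid, and (195,170) and (149,203) on the bench. The one on the lid looks smallest and stands where described. I'll measure them all and check in a crop.

```bash
cat > h.py <<'E'
import numpy as np,cv2
def load(n):
    d=np.load(n+'.npz');return d['frame'],d['mtx'],d['view']
def ray(uv,z,K,V):
    uv=np.atleast_2d(uv).astype(float);R=V[:3,:3];c=-R.T@V[:3,3]
    d=np.c_[uv,np.ones(len(uv))]@np.linalg.inv(K).T@R
    return c+d*((z-c[2])/d[:,2])[:,None]
def proj(p,K,V):
    q=np.atleast_2d(p)@V[:3,:3].T+V[:3,3];q=q@K.T;return q[:,:2]/q[:,2:]
def big(m):
    cs,_=cv2.findContours(m.astype('uint8'),cv2.RETR_EXTERNAL,cv2.CHAIN_APPROX_NONE);return max(cs,key=cv2.contourArea)
def square(frame,K,V,mask,z):
    c=big(mask)[:,0,:];P=ray(c,z,K,V)[:,:2]
    (x,y),(w,h),a=cv2.minAreaRect((P*1000).astype('float32'))
    return np.array([x,y])/1000,(w,h),a
E
python3 - <<'E'
from h import *
for n in('top','scene'):
    F,K,V=load(n);hsv=cv2.cvtColor(F,cv2.COLOR_RGB2HSV);H,S,v=[hsv[...,i].astype(int) for i in range(3)]
    blue=(H>105)&(H<125)&(S>140)&(v>60)
    if n=='scene': blue[:150]=0
    print(n,'mat',square(F,K,V,blue,.004))
    white=(S<50)&(v>165);wc=big(white);print('lid',square(F,K,V,white,.0935))
    inside=np.zeros(F.shape[:2],'uint8');cv2.fillPoly(inside,[cv2.convexHull(wc)],1)
    dark=((v<140)&(inside>0)).astype('uint8')
    k,l,st,ce=cv2.connectedComponentsWithStats(dark)
    for i in range(1,k):
        if st[i,4]>30: print('dark',st[i],ce[i])
F,K,V=load('top');c=F[140:280,130:290]
F2,_,_=load('scene');c2=F2[190:350,260:420]
a=cv2.resize(c,(640*5//8,350),interpolation=cv2.INTER_CUBIC);b=cv2.resize(c2,(350,350),interpolation=cv2.INTER_CUBIC)
cv2.imwrite('pics/crop.png',np.hstack([a,b])[...,::-1])
E
```

```text
top mat (array([ 0.5866217 , -0.24910388]), (118.27964782714844, 45.96253967285156), 14.208322525024414)
lid (array([0.53882941, 0.15908755]), (237.33367919921875, 197.932861328125), 77.77635955810547)
dark [200 208  16  16 189] [207.56613757 215.33333333]
dark [207 247  12  11 100] [212.41 252.  ]
scene mat (array([ 0.56711749, -0.21881871]), (155.85777282714844, 154.6887664794922), 77.10701751708984)
lid (array([0.54045551, 0.16089098]), (236.4835662841797, 195.76437377929688), 77.5337905883789)
dark [338 219  12  19 150] [343.22       228.63333333]
dark [315 246  18  22 298] [323.55369128 256.0704698 ]
```

View pics/crop.png

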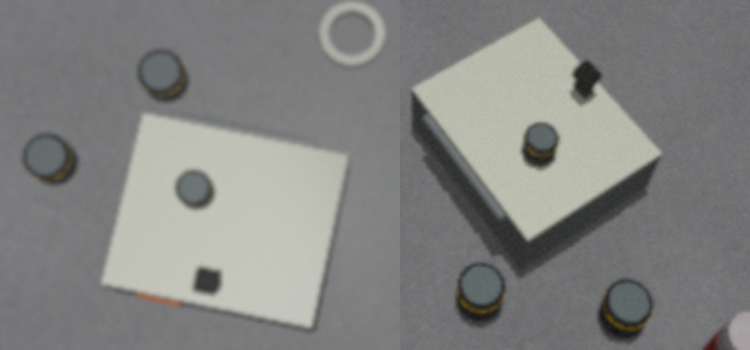

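Crop: the lid loupe at crop (195,188) is clearly smaller than the two on the bench, so it's the 40 mm one standing on the lid. The knob is at crop (207,280), toward the robot. Next I'll cross-check the points in both views.

Run:
```python
from h import *
F,K,V=load('top');F2,K2,V2=load('scene')
print('loupe top',ray([207.8,214.9],.1295,K,V),'scene',ray([324.3,252.6],.1295,K2,V2))
for nm,f,k,vw,(r0,r1,c0,c1) in(('top',F,K,V,(204,228,196,222)),('scene',F2,K2,V2,(240,272,310,338))):
    h=cv2.cvtColor(f,cv2.COLOR_RGB2HSV)[r0:r1,c0:c1];m=(h[...,2]>75)&(h[...,2]<125)&(h[...,0]>80)&(h[...,0]<120)&(h[...,1]>15)
    m=cv2.morphologyEx(m.astype('uint8'),cv2.MORPH_OPEN,np.ones((3,3)));c=big(m)[:,0]+[c0,r0];P=ray(c,.1295,k,vw)[:,:2]*1000
    print(nm,'disc',cv2.minEnclosingCircle(P.astype('float32')),ray([(c.min(0)+c.max(0))/2],.1295,k,vw))
c=np.array([.5396,.160]);a=np.radians(-12.35);R=np.array([[np.cos(a),-np.sin(a)],[np.sin(a),np.cos(a)]])
kn=np.r_[c+R@[-.075,0],.1295];print('knob',kn,proj(kn,K,V),proj(kn,K2,V2))
h=cv2.cvtColor(F,cv2.COLOR_RGB2HSV);m=(h[...,0]>100)&(h[...,0]<130)&(h[...,1]>110)&(h[...,2]>35);m[:150]=0;m[300:]=0;m[:,:300]=0
print('mat top',square(F,K,V,m,.004))
```

```text
loupe top [[0.56761825 0.18819241 0.1295    ]] scene [[0.57108814 0.19359137 0.1295    ]]
top disc ((567.9129028320312, 190.5618133544922), 14.49527645111084) [[0.56877038 0.19175681 0.1295    ]]
scene disc ((570.157470703125, 192.97064208984375), 15.813719749450684) [[0.5694193  0.19284859 0.1295    ]]
knob [0.46633555 0.17604122 0.1295    ] [[211.90987787 251.72922024]] [[344.76656618 223.4117421 ]]
mat top (array([ 0.56577081, -0.22225677]), (153.56948852539062, 154.1874237060547), 77.24336242675781)
```

Both views agree to 2–3 mm. Loupe ≈ (0.569, 0.1915), mat ≈ (0.566, -0.221) and knob ≈ (0.466, 0.176), all within reach. Picking the loupe now.

```bash
cat >> h.py <<'E'
from scipy.spatial.transform import Rotation as Ro
YAW=np.radians(-12.35)
def down(th):
    x=np.array([np.cos(th),np.sin(th),0]);z=np.array([0,0,-1.]);return Ro.from_matrix(np.c_[x,np.cross(z,x),z]).as_quat()
E
python3 - <<'E'
from h import *
from bench import env,kinematics,monitor,eyes
q0=np.array(monitor.sense()['joints']);best=None
for k in(0,1):
    q=down(YAW+k*np.pi);n=kinematics.ik([.569,.1915,.19],q);m=kinematics.ik([.566,-.221,.2],q)
    print(k,n,m)
    if n is not None and m is not None:
        s=max(abs(n[5]),abs(m[5]))
        if best is None or s<best[0]: best=(s,q)
q=best[1];np.save('q.npy',q)
env.reach([.569,.1915,.19],q)
print(env.movel([.569,.1915,.0955],velocity=.08,guard=8))
s=monitor.sense();print(s['clock'],s['position'],s['contact_force'])
env.close_gripper(effort=20)
s=monitor.sense();print(s['clock'],s['finger_gap'],s['gripper_force'],s['contact_force'])
f=eyes.grab_frame('scene')['frame'][160:340,230:470];cv2.imwrite('pics/grip.png',cv2.resize(f,None,fx=3,fy=3)[...,::-1])
E
```

```text
0 [ 1.29698264e-01  5.10657246e-01  1.31754202e+00 -4.44089210e-16
  1.31339339e+00  1.91604275e+00] [-5.64846956e-01  5.19082218e-01  1.27772827e+00 -4.44089210e-16
  1.34478216e+00  1.22149753e+00]
1 [ 1.29698264e-01  5.10657246e-01  1.31754202e+00 -4.44089210e-16
  1.31339339e+00 -1.22554990e+00] [-5.64846956e-01  5.19082218e-01  1.27772827e+00 -4.44089210e-16
  1.34478216e+00 -1.92009512e+00]
False
3.4 [0.56929185 0.19155667 0.09603192] [0.0891723  0.35885274 0.27021685]
3.8833 0.4569789076681244 22.479418516159058 [-0.35676077 -0.02595829  3.04428672]
```

View pics/grip.png

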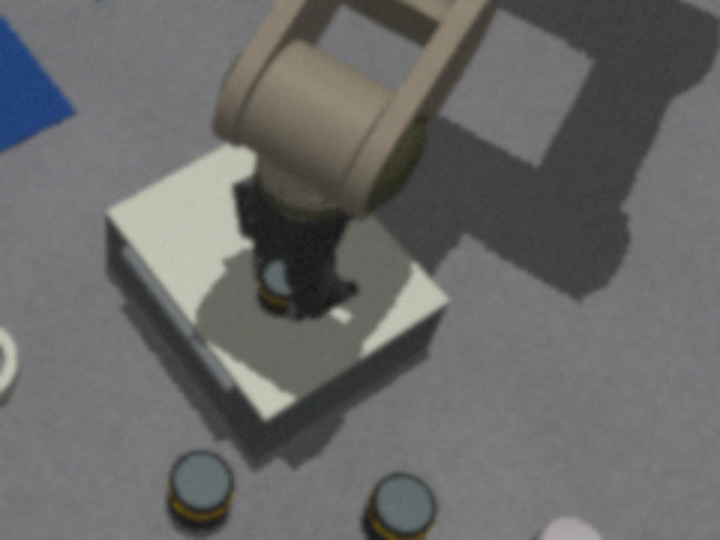

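The picture shows the loupe between the fingers at about (275,285), with the gap near 39 mm. That matches the 40 mm barrel. Lifting it and placing it on the mat.

Run:
```python
from h import *
from bench import env,monitor,eyes
def p(t):
    s=monitor.sense();print(t,round(s['clock'],2),s['position'].round(4) if hasattr(s['position'],'round') else s['position'],s['finger_gap'],s['gripper_force'],s['contact_force'])
q=np.load('q.npy')
env.movel([.569,.1915,.2],velocity=.08);p('lift')
env.movel([.566,-.221,.2],velocity=.15);p('over')
env.movel([.566,-.221,.03],velocity=.1)
print(env.movel([.566,-.221,.0068],velocity=.02,guard=3));p('down')
env.release();env.hold(.3);p('rel')
env.movel([.566,-.221,.2],velocity=.12);p('up')
for n in('scene','top'):
    f=eyes.grab_frame(n);np.savez(n+'1.npz',**{k:np.array(f[k]) for k in('frame','mtx','view')})
a=np.load('top1.npz')['frame'][150:290,170:400];b=np.load('scene1.npz')['frame'][150:290,150:290]
cv2.imwrite('pics/placed.png',np.hstack([cv2.resize(x,None,fx=2.1,fy=2.1) for x in(a,b)])[...,::-1])
```

```text
lift 5.39 [0.5688 0.1915 0.1994] 0.4622175216664222 22.449647784233093 [ 0.16012613 -0.28950683 -0.59753394]
over 8.29 [ 0.5661 -0.2207  0.2001] 0.46008024837597766 22.44920164346695 [-1.04335492 -0.06455502 -1.48546457]
False
down 11.45 [ 0.5661 -0.221   0.0069] 0.4574394633905015 22.44896650314331 [ 0.21574995  0.40774378 -0.48748558]
rel 12.27 [ 0.566  -0.221   0.0068] 1.0031944111615296 0.0 [-0.03725138 -0.96681369  0.64846118]
up 14.03 [ 0.5658 -0.2209  0.1993] 1.0002222007834953 0.0 [-1.3512159   0.56652547  0.6031892 ]
```

View pics/placed.png

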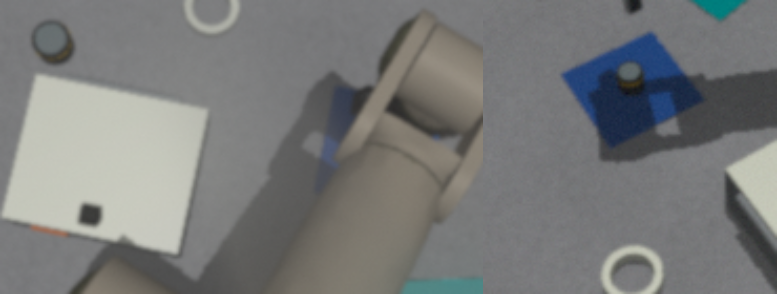

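The right-hand crop shows the loupe upright near the centre of the blue mat at (630,76), and the lid is still shut. The knob matches its predicted pixel within 0.5 px, so I'll pinch it and raise the lid along the arc.

Run:
```python
from h import *
from bench import env,monitor,eyes
def p(t):
    s=monitor.sense();print(t,round(s['clock'],2),np.round(s['position'],4),round(s['finger_gap'],3),round(s['gripper_force'],1),np.round(s['contact_force'],2))
q=np.load('q.npy');c=np.array([.5396,.160]);ex=np.array([np.cos(YAW),np.sin(YAW)])
def tcp(th):
    x=.1-.175*np.cos(th)+.044*np.sin(th);z=.0855+.175*np.sin(th)+.044*np.cos(th)
    return [*(c+ex*x),z-env.hold_point_z]
t0=tcp(0);print(env.hold_point_z,t0)
env.reach([t0[0],t0[1],.2],q)
print(env.movel(t0,velocity=.08,guard=8));p('at')
env.close_gripper(effort=50);p('closed')
if .1<monitor.sense()['finger_gap']<.4:
    for th in np.linspace(0,.785,7)[1:]:
        env.movel(tcp(th),velocity=.06);p(round(th,2))
    env.hold(.6);p('hold')
f=eyes.grab_frame('scene')
np.savez('scene2.npz',**{k:np.array(f[k]) for k in('frame','mtx','view')})
cv2.imwrite('pics/lid.png',cv2.resize(f['frame'][140:360,160:440],None,fx=2.7,fy=2.7)[...,::-1])
```

```text
0.0187 [np.float64(0.4663355526241144), np.float64(0.17604122036212005), np.float64(0.11080000000000001)]
False
at 16.91 [0.4666 0.1761 0.1113] 1.002 0.0 [-0.71 -0.9   0.56]
closed 17.49 [0.4663 0.176  0.1109] 0.271 53.2 [-1.09 -1.79  1.75]
0.13 18.03 [0.4735 0.1744 0.1334] 0.27 51.8 [ 0.39 -0.22 -3.92]
0.26 18.57 [0.4836 0.1722 0.1549] 0.275 51.2 [-0.01 -1.69 -3.86]
0.39 19.12 [0.4961 0.1694 0.1747] 0.276 50.3 [ 0.76 -2.88 -4.56]
0.52 19.66 [0.5109 0.1662 0.1925] 0.275 49.8 [ 0.01 -4.54 -5.59]
0.65 20.2 [0.5278 0.1624 0.2082] 0.27 49.8 [-0.71 -4.6  -5.69]
0.78 20.74 [0.5464 0.1583 0.2213] 0.272 49.7 [-2.27 -5.85 -6.34]
hold 21.34 [0.5463 0.1583 0.2213] 0.27 49.6 [-2.77 -5.04 -6.2 ]
```

View pics/lid.png

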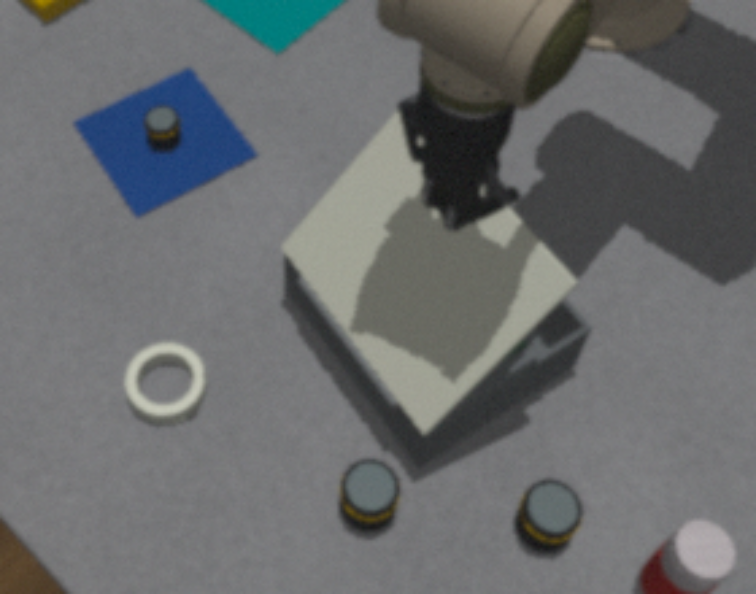

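The picture shows the lid raised, with its free +y corner at crop (577,282) and its hinge corner at (425,435). The loupe is upright on the mat at (163,127). I'll check the lid angle against that corner and the loupe's position against the mat.

Run:
```python
from h import *
F,K,V=load('scene2');c=np.array([.5396,.160]);ex=np.array([np.cos(YAW),np.sin(YAW)]);ey=np.array([-ex[1],ex[0]])
print('meas',160+577/2.7,140+282/2.7)
for th in(.6,.68,.74,.785,.83,.89):
    x=.1-.2*np.cos(th)+.008*np.sin(th);z=.0855+.2*np.sin(th)+.008*np.cos(th)
    print(th,proj(np.r_[c+ex*x+ey*.12,z],K,V))
h=cv2.cvtColor(F,cv2.COLOR_RGB2HSV);m=(h[...,0]>100)&(h[...,0]<130)&(h[...,1]>110)&(h[...,2]>35);m[:160]=0;m[:,265:]=0;m[:,:180]=0
print('mat',square(F,K,V,m,.004));print('loupe top',ray([160+163/2.7,140+119/2.7],.04,K,V))
```

```text
meas 373.7037037037037 244.44444444444446
0.6 [[377.5706903  244.73048725]]
0.68 [[375.45743239 244.11944938]]
0.74 [[373.57099753 243.9045766 ]]
0.785 [[371.98649262 243.88558284]]
0.83 [[370.25716641 243.99172788]]
0.89 [[367.72813187 244.332427  ]]
mat (array([ 0.56714313, -0.21944937]), (158.1343994140625, 156.97840881347656), 76.78250885009766)
loupe top [[ 0.56537434 -0.21630851  0.04      ]]
```

Run:
```python
from h import *
c=np.array([.5396,.160]);ex=np.array([np.cos(YAW),np.sin(YAW)]);ey=np.array([-ex[1],ex[0]])
def pt(th,s,L=.2):
    return np.r_[c+ex*(.1-L*np.cos(th)+.008*np.sin(th))+ey*.12*s,.0855+L*np.sin(th)+.008*np.cos(th)]
for n in('scene','scene2'):
    F,K,V=load(n);h=cv2.cvtColor(F,cv2.COLOR_RGB2HSV);m=(h[...,1]<60)&(h[...,2]>125);m[:185]=0;m[330:]=0;m[:,:255]=0;m[:,385:]=0
    hull=cv2.convexHull(big(m))[:,0];
    print(n,'right',hull[hull[:,0].argmax()],'bottom',hull[hull[:,1].argmax()],'left',hull[hull[:,0].argmin()])
    for th in([0] if n=='scene' else [.68,.74,.785,.83]): print(th,'right',proj(pt(th,1),K,V).round(1),'bottom(hinge)',proj(pt(th,1,0),K,V).round(1),'left',proj(pt(th,-1,0),K,V).round(1))
```

```text
scene right [379 258] bottom [318 299] left [265 230]
0 right [[379.7 259. ]] bottom(hinge) [[318.  299.3]] left [[264.4 229.5]]
scene2 right [373 244] bottom [318 299] left [255 228]
0.68 right [[375.5 244.1]] bottom(hinge) [[316.3 300.6]] left [[262.8 230.7]]
0.74 right [[373.6 243.9]] bottom(hinge) [[316.2 300.8]] left [[262.7 230.8]]
0.785 right [[372.  243.9]] bottom(hinge) [[316.1 300.9]] left [[262.6 230.9]]
0.83 right [[370.3 244. ]] bottom(hinge) [[316. 301.]] left [[262.6 231. ]]
```

The lid measures 0.74–0.78 rad, inside the 0.68–0.89 band. I'll nudge it up slightly to centre it, let it settle and hand in.

Run:
```python
from h import *
from bench import env,monitor,job
c=np.array([.5396,.160]);ex=np.array([np.cos(YAW),np.sin(YAW)]);th=.805
x=.1-.175*np.cos(th)+.044*np.sin(th);z=.0855+.175*np.sin(th)+.044*np.cos(th)
env.movel([*(c+ex*x),z-env.hold_point_z],velocity=.02);env.hold(1)
s=monitor.sense();print(s['clock'],s['finger_gap'],s['gripper_force'],s['contact_force'])
print(job.hand_in())
```

```text
22.725 0.2725016900976185 49.55102741718292 [-2.61136831 -5.10720913 -7.59270144]
the job is handed in; nothing more can be done
None
```

The job is handed in: the loupe stands upright near the centre of the blue mat, and the robot is holding the lid at about 45 degrees (0.74–0.80 rad estimated from the picture); the hand-in call returned no verdict.

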